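Clamp a split serving board with a one-hand bar clamp

ROBOT

A 6-joint arm with a two-finger parallel gripper is mounted at the origin on a cart in front of the work surface, level with it; the furniture and walls round the work are solid. World frame = base frame: x ahead of the robot, y to its left, z up, the work surface at z = 0. Lengths are in m, angles in rad, forces in N, time in s.
With the tool pointing down it reaches from about 0.3 to 0.775 m from the base axis. Payload 14.6 kg.
Tool frame: the origin (TCP) lies at the very end of the fingers, on their centre line; the grasp point (between the pads) lies 19 mm behind it (ctrl.hold_point_z is the z of the grasp point in the tool frame, in m); z points along the fingers, y is the direction in which the jaws open and shut (so a half turn about z gives the same grasp; the last joint's range is limited). The gripper opens to 94 mm and grips with 3 to 60 N. Pads are 16 mm wide; open, the fingers measure 119 mm over their backs; the gripper's body (75 mm by 177 mm) begins 78 mm behind the grasp point.
Start: joints at [1.258, 0.3, 1.521, -0, 1.321, -0.067], TCP at [0.134, 0.533, 0.205] pointing down, gripper open.
Joint ranges: [-3.03, 3.03], [-0.79, 2.21], [0.23, 2.52], [-1.04, 4.18], [0, 3.07], [-2.55, 2.55]. Speed limits (rad/s): [2.22, 2.22, 2.57, 3.14, 3.14, 3.14].

INTERFACE

Orientations are given as [roll, pitch, yaw] about the fixed x, y, z axes, in that order (R = Rz(yaw) Ry(pitch) Rx(roll)).
In Python, from station import ctrl, cams, hand_in gives the robot as it stands.
- The arm moves only by the tool servo_tool, never from a script. Its argument "rows" is a list of rows, each a list of 7 numbers: the shift along the world's x, y, z in m, then the turn, a rotation vector about the world's x, y, z in rad, then the gripper command: -1 is shut, 1 is fully open, values between are in proportion. A call has exactly 8 rows; each row is the pose to reach, as a shift and turn from the pose measured when the call began; what a row does not reach only later rows make up. A row lasts 1/12 s, in which the tool goes at most 41.7 mm and 7.16 degrees, less where a joint would pass 70% of its speed; a pose out of reach is approached as far as the arm can. A call with a gripper value outside its range is refused whole. The fingers move at their own pace and stop on an object; "newtons" is the grip in N (left out, the last holds). Time passes only in rows, so rows that repeat a pose let the fingers close, or fill a call up. It gives the time, the measured TCP pose, the force and the opening at its end, in the units of the state.
- ctrl.get_obs(): the state, without advancing time (a new reading comes with each control period).
- cams.camera(name): name is "scene" or "top" or "wrist"; returns a dict with "image" (400x640x3 uint8, red, green, blue), "depth" (400x640 float32, m along the optical axis (not along the pixel's ray), 0 where there is no reading), "fx", "fy", "cx", "cy" (pixels), "rvec" (rotation vector, rad) and "tvec" (3), from world to camera coordinates, as OpenCV has them; the wrist camera has in their place "hand_eye" (4x4, takes a point from camera to tool coordinates, whose origin is the TCP and whose axes are the flange's). Camera axes: x right, y down, z forward; pixel columns grow to the right and rows downward; lengths in m; the calibration is good to about 2 mm. A picture is of the moment at which its call begins: read the wrist's pose just before it.
- hand_in(): hands the job in, once; it reports no verdict.
Trained networks look in a picture, given as the dict that the camera call returned (one of the last four; its "shot" number tells which), for a name from the list of things; names that differ only in an ending like _2 or _b are one class to them, and where a whole thing is asked for, a point or a joint stands for the part that bears it (a point fixed in the world has none). Each returns a list of dicts, best first, with "p" (0 to 1); they miss things now and then, are a little off and sometimes report something else, mostly with a low value. They report only what shows in the picture. A call takes as long as a camera call.
- cams.spot_in(picture, name): "box" ([left, top, right, bottom] as shares, 0 to 1, of the picture: columns of its width, rows of its height, round what is visible of it).
- cams.place_of(picture, name): "at" ([column, row] as shares, 0 to 1, of the picture: columns of its width, rows of its height: a listed point, or the origin of a listed thing).
The state is a dict: "time_s": time; "qpos": joint angles; "joint_vel": joint speeds; "tau": joint torques, N m; "ee_pos": TCP position; "eef_rot": TCP orientation; "force": force on the tool from outside, world axes, zero at the start; "moment": the same for the moment, N m; "grip_width": finger opening in m.
Only numpy, scipy, OpenCV 4.12 (cv2) and the standard library are available. Lean on these libraries where they do the work, as an engineer would, in place of code of your own. Each camera call takes 0.05 s, during which the arm holds its last target.

TASK

The little wooden serving board has come apart along its glue joint; fresh glue is on and its two pieces lie side by side on the worktop. Pick up the one-hand bar clamp and stand it across the board, square to the joint and near the middle of its length, with one jaw outside each long edge; then pump its trigger, squeeze after squeeze, until the jaws have drawn the joint tight. Finish while still holding the trigger squeezed, so that both jaws press on the board, firmly but gently enough not to dent the soft wood, with the board flat and the other things left where they are.

Things in the scene. Friction and masses are not known exactly. Their poses are not given: they have to be found in the camera images.
- clamp: One-hand bar clamp (grey plastic, steel bar, 280 x 36 x 134 mm, 0.7 kg), loose, standing on its two jaw feet, jaws down, pistol grip up. This is its housing with near jaw and grip. Origin: under the near foot; x along the bar to the far jaw, z up. In mm: housing to z = 64; grip x -32 to -13, y +-12, z 60 to 134; bar z 38 to 52, 8 wide, its tail back to x = -78 less the jaw travel.
- clamp_bar (a joint): Jaw travel in m: 0 fully open, 155 mm between the pads, growing as they close: opening = 0.155 - value. A ratchet of 6.4 mm pitch: each full squeeze of the trigger draws the bar in one tooth, and letting go does not give it back; the trigger must come right out before it takes the next tooth. 0 to 0.008 at the start.
- clamp_trigger (a joint): Trigger angle in rad: 0 at rest, 0.27 squeezed home on its stop; a spring (3 to 5 N at the finger) returns it. When both jaws bear on the board it stops short of home, and the jaws press with about 2.3 times the squeeze on it, less some 15 N (25 N gives about 40 N, 45 N about 80 N).
- near_pad: Rubber pad of the near jaw (on the housing), 36 mm wide and 25 mm tall. Origin: centre of its pressing face, 14.5 mm above the feet; axes as the clamp's, so it presses to +x.
- far_pad: Rubber pad of the far jaw (at the end of the bar), same size, facing the near pad. Origin: centre of its pressing face; axes as the clamp's, so it presses to -x. The jaw behind it is 28 mm long and 58 mm tall.
- trigger_blade: The metal trigger in front of the grip, 18 mm wide, z 60 to 122 mm. Origin: its pivot, 20 mm above the feet. In the clamp's frame its front is at x = 20 mm (96 mm up) at rest, 0 squeezed home: grip and trigger together measure 52 mm there at rest (56 mm at the top), 32 mm squeezed. Held so, squeezed home, the clamp can be carried too.
- board_wide: Wider piece of the serving board, light wood, 180 x 64 x 18 mm, 0.16 kg, loose. Origin: centre of its underside; x along the joint, joint edge at y = -32 mm, rounded outer edge at y = +32 mm. The soft wood is dented by more than about 150 N from one jaw.
- board_narrow: Narrower piece, 180 x 48 x 18 mm, 0.12 kg, loose. Origin: centre of its underside; x along the joint, joint edge at y = +24 mm, outer edge at y = -24 mm. It lies 4 to 10 mm away from the wide piece; with the joint shut its origin is 56 mm from the wide piece's, at its -y side.
- timer: Bystander: kitchen timer, 71 mm across, 58 mm tall. Origin: centre of its underside.
- salt: Bystander: salt shaker, 44 mm across, 90 mm tall. Origin: centre of its underside.
- glue_bottle: Bystander: plain white glue bottle, 42 mm across, 125 mm tall. Origin: centre of its underside.

How it is judged:
By the outcome, as a careful person would: the job done as asked, in the order asked, and still so for the second after the job is handed in, while the arm keeps its last pose, push and grip.
It also fails if it takes over 54 s, if anything falls off the work surface, if the arm or the gripper's body presses on something with over 40 N, if the wrist force passes 120 N, or if a joint passes its speed limit or range.

## Working session

There is one attempt and no reset: what is moved stays moved. The work goes in short steps, Python scripts to look and compute and a tool call to move; the robot and the scene stay as the last step left them, time stands still between calls to the robot, and variables do not carry over. Pictures are saved under pics/ and viewed, and the job is handed in when it is done.

Besides the shell and the picture viewer there is one more tool, called after "Request:" as name(argument=value, ...) on one line, values as JSON. servo_tool: Moves the arm, as the interface text tells. Its arguments: {"type":"object","properties":{"rows":{"type":"array"},"newtons":{"type":"number"}},"required":["rows"]}

```bash
ls; mkdir -p pics
cat > h.py <<'E'
import numpy as np, cv2
from station import ctrl, cams, hand_in
from scipy.spatial.transform import Rotation as R
def save(p,n): cv2.imwrite('pics/'+n+'.png', cv2.cvtColor(p['image'],cv2.COLOR_RGB2BGR))
def T_cw(p,obs=None):
    # camera->world
    if 'rvec' in p:
        Rm=cv2.Rodrigues(np.array(p['rvec'],float))[0]; t=np.array(p['tvec'],float).ravel()
        return Rm.T, -Rm.T@t
    H=np.array(p['hand_eye']); Rt=R.from_euler('xyz',obs['eef_rot']).as_matrix()
    return Rt@H[:3,:3], Rt@H[:3,3]+np.array(obs['ee_pos'])
def cloud(p,obs=None):
    d=p['depth']; v,u=np.mgrid[:d.shape[0],:d.shape[1]]
    c=np.stack([(u-p['cx'])/p['fx']*d,(v-p['cy'])/p['fy']*d,d],-1)
    A,b=T_cw(p,obs); w=c@A.T+b; w[d==0]=np.nan
    return w
def pix_at_z(p,u,v,z,obs=None):
    A,b=T_cw(p,obs); r=A@np.array([(u-p['cx'])/p['fx'],(v-p['cy'])/p['fy'],1]); return b+r*(z-b[2])/r[2]
E
python3 - <<'E'
from h import *
o=ctrl.get_obs(); print(o, ctrl.hold_point_z)
for n in ('top','scene'):
    p=cams.camera(n); save(p,n+'0'); print(n,p['fx'],T_cw(p)[1])
    w=cloud(p)
    for k in ['clamp','near_pad','far_pad','trigger_blade','board_wide','board_narrow','timer','salt','glue_bottle']:
        for f in ('spot_in','place_of'):
            r=getattr(cams,f)(p,k)[:1]
            if r:
                a=r[0].get('box',r[0].get('at')); q=np.round(np.array(a)*np.array([640,400]*(len(a)//2)))
                ex=''
                if len(q)==2:
                    ex=w[min(int(q[1]),399),min(int(q[0]),639)].round(3), pix_at_z(p,q[0],q[1],0).round(3)
                print(k,f,round(r[0]['p'],2),q,ex)
E
```

```text
pics
{'time_s': 0.0, 'qpos': array([ 1.25840871e+00,  3.00495963e-01,  1.52154643e+00, -1.27487006e-05,
        1.32071002e+00, -6.65877095e-02]), 'joint_vel': array([-0.00077526,  0.000171  ,  0.00055095,  0.00115898,  0.00059711,
        0.00055478]), 'tau': array([ 1.30381170e-03, -5.31818819e+01, -3.52733302e+01,  7.08777085e-02,
        2.43867037e-02, -8.29092664e-05]), 'ee_pos': array([0.13375469, 0.53322849, 0.20488735]), 'eef_rot': array([-3.14043464e+00, -6.48476159e-05,  2.89579587e+00]), 'force': array([0.2445179 , 0.3328745 , 0.02736905]), 'moment': array([-0.03885045,  0.01126563,  0.00663037]), 'grip_width': 0.09424559304013139} -0.0188
top 519.5843183902296 [ 0.44572263 -0.1205895   1.54181661]
clamp spot_in 0.93 [188. 192. 242. 277.] 
clamp place_of 0.85 [227. 251.] (array([0.468, 0.132, 0.1  ]), array([0.47 , 0.149, 0.   ]))
far_pad spot_in 0.23 [376. 161. 393. 180.] 
far_pad place_of 0.48 [195. 201.] (array([0.614, 0.233, 0.052]), array([0.62 , 0.246, 0.   ]))
trigger_blade spot_in 0.45 [213. 241. 221. 248.] 
trigger_blade place_of 0.41 [223. 248.] (array([0.478, 0
[... 1303 characters left out ...]
array([0.474, 0.166, 0.05 ]), array([0.498, 0.139, 0.   ]))
board_wide spot_in 0.63 [310. 190. 388. 238.] 
board_wide place_of 0.72 [349. 216.] (array([ 0.52 , -0.134,  0.02 ]), array([ 0.531, -0.154,  0.   ]))
board_narrow spot_in 0.89 [322. 180. 397. 218.] 
board_narrow place_of 0.93 [358. 203.] (array([ 0.529, -0.191,  0.014]), array([ 0.537, -0.206,  0.   ]))
timer spot_in 0.71 [396. 138. 423. 166.] 
timer place_of 0.88 [405. 156.] (array([ 0.508, -0.403,  0.033]), array([ 0.526, -0.45 ,  0.   ]))
salt spot_in 0.78 [262. 178. 282. 213.] 
glue_bottle spot_in 0.81 [318. 120. 337. 162.] 
glue_bottle place_of 0.58 [328. 162.] (array([ 0.684, -0.304,  0.007]), array([ 0.689, -0.312,  0.   ]))
```

Run:
```python
import cv2
a=cv2.imread('pics/top0.png')
cv2.imwrite('pics/top0c.png',cv2.resize(a[150:300,170:460],None,fx=2.7,fy=2.7,interpolation=cv2.INTER_CUBIC))
b=cv2.imread('pics/scene0.png'); cv2.imwrite('pics/scene0c.png',cv2.resize(b[110:340,160:440],None,fx=2.5,fy=2.5))
```

```text
(no output)
```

View pics/top0c.png

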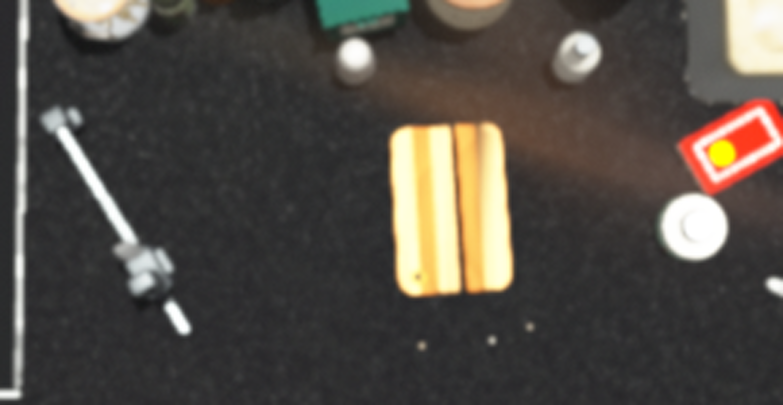

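View pics/scene0c.png

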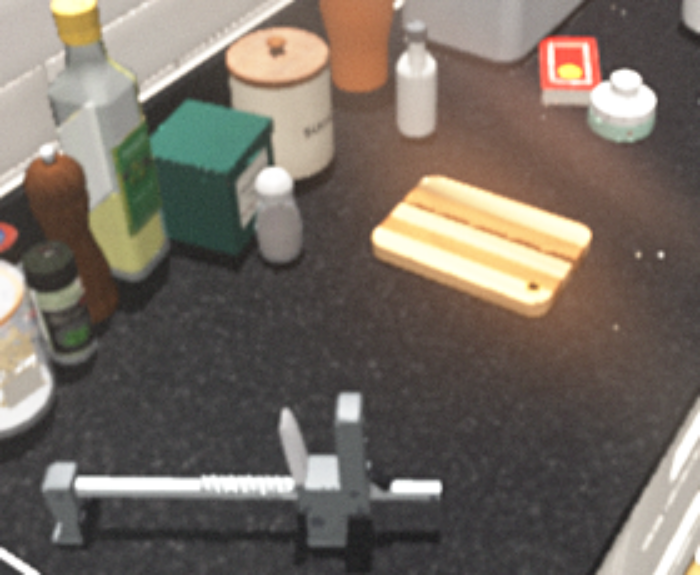

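```bash
cat > m.py <<'E'
from h import *
def line(P):
    c=P.mean(0); u,s,v=np.linalg.svd(P-c); d=v[0]; return c,d,s
def boards(p,w,zr=(0.008,0.03),reg=((0.4,0.66),(-0.29,-0.07))):
    im=p['image'].astype(int); m=(im[...,0]>120)&(im[...,0]-im[...,2]>25)&(w[...,2]>zr[0])&(w[...,2]<zr[1])
    m&=(w[...,0]>reg[0][0])&(w[...,0]<reg[0][1])&(w[...,1]>reg[1][0])&(w[...,1]<reg[1][1])
    return m
E
python3 - <<'E'
from m import *
for n in('top','scene'):
    p=cams.camera(n); w=cloud(p)
    m=(w[...,2]>0.025)&(w[...,2]<0.15)&(w[...,0]>0.38)&(w[...,0]<0.66)&(w[...,1]>0.08)&(w[...,1]<0.28)
    P=w[m]; 
    b=P[(P[:,2]>.035)&(P[:,2]<.06)]; print(n,len(P)); c,d,s=line(b[:,:2]);print('bar',c,d,np.degrees(np.arctan2(d[1],d[0])),s)
    d=d*np.sign(d[0]); q=(P[:,:2])@d; r=P[:,:2]@np.array([-d[1],d[0]]);print('along',q.min(),q.max())
    o=np.argsort(q)
    for a in np.arange(q.min(),q.max(),.01):
        k=(q>=a)&(q<a+.01)
        if k.any(): print(a.round(3),k.sum(),'z',P[k,2].min().round(3),P[k,2].max().round(3),'r',r[k].min().round(3),r[k].max().round(3))
    mb=boards(p,w); B=w[mb]; print('board',len(B),B.min(0),B.max(0),np.median(B[:,2])); 
    rect=cv2.minAreaRect(B[:,:2].astype(np.float32)*1000); print(rect)
E
```

```text
top 577
bar [0.53953821 0.18766811] [-0.84508052 -0.53463905] -147.6805641437658 [1.51467893 0.09237855]
along 0.40140575072354556 0.6797500727560979
0.401 13 z 0.041 0.055 r -0.131 -0.121
0.411 11 z 0.045 0.054 r -0.132 -0.124
0.421 11 z 0.038 0.055 r -0.131 -0.124
0.431 14 z 0.038 0.06 r -0.132 -0.124
0.441 20 z 0.037 0.072 r -0.139 -0.117
0.451 73 z 0.039 0.139 r -0.142 -0.116
0.461 49 z 0.036 0.138 r -0.142 -0.117
0.471 22 z 0.037 0.128 r -0.142 -0.117
0.481 37 z 0.045 0.073 r -0.143 -0.114
0.491 56 z 0.025 0.117 r -0.144 -0.116
0.501 23 z 0.03 0.124 r -0.14 -0.119
0.511 9 z 0.041 0.054 r -0.132 -0.124
0.521 12 z 0.038 0.059 r -0.132 -0.125
0.531 10 z 0.045 0.058 r -0.132 -0.124
0.541 12 z 0.049 0.06 r -0.133 -0.125
0.551 12 z 0.038 0.057 r -0.132 -0.125
0.561 11 z 0.04 0.057 r -0.132 -0.125
0.571 12 z 0.04 0.055 r -0.132 -0.125
0.581 10 z 0.044 0.057 r -0.133 -0.124
0.591 12 z 0.044 0.051 r -0.133 -0.125
0.601 11 z 0.044 0.053 r -0.133 -0.126
0.611 10 z 0.043 0.055 r -0.132 -0.126
0.621 11 z 0.042 0.054 r -0.133 -0.125
0.631 12 z 0.047 0.056 r -0.134 -0.126
0.641 10 z 0.044 0.05
[... 1107 characters left out ...]
056 r -0.124 -0.114
0.565 44 z 0.039 0.054 r -0.124 -0.114
0.575 41 z 0.04 0.054 r -0.123 -0.114
0.585 39 z 0.042 0.053 r -0.123 -0.113
0.595 38 z 0.042 0.052 r -0.123 -0.114
0.605 42 z 0.042 0.053 r -0.123 -0.112
0.615 39 z 0.043 0.054 r -0.123 -0.113
0.625 38 z 0.042 0.052 r -0.123 -0.113
0.635 42 z 0.042 0.052 r -0.122 -0.113
0.645 44 z 0.025 0.053 r -0.125 -0.101
0.655 161 z 0.025 0.063 r -0.129 -0.098
0.665 123 z 0.025 0.064 r -0.128 -0.104
0.675 52 z 0.028 0.06 r -0.127 -0.106
board 2524 [ 0.44370554 -0.23940781  0.0080138 ] [ 0.62845242 -0.11164856  0.02449072] 0.020279186279745343
((536.4710693359375, -174.68270874023438), (182.18052673339844, 125.39859008789062), 3.6596806049346924)
```

Request:
servo_tool(rows=[[0.04, -0.045, 0, 0, 0, -0.1, 1], [0.08, -0.09, 0, 0, 0, -0.2, 1], [0.11, -0.13, 0, 0, 0, -0.3, 1], [0.14, -0.165, 0, 0, 0, -0.4, 1], [0.17, -0.2, 0, 0, 0, -0.5, 1], [0.2, -0.235, 0, 0, 0, -0.6, 1], [0.23, -0.27, 0, 0, 0, -0.7, 1], [0.26, -0.3, 0, 0, 0, -0.76, 1]])

```text
time_s: 2.67
ee_pos: [0.3518, 0.2788, 0.2057]
eef_rot: [3.141, -0.0, 2.13]
force: [0.8, 0.2, -0.9]
grip_width: 0.094
```

Run:
```python
from h import *
o=ctrl.get_obs(); print(o['ee_pos'],o['eef_rot'],o['time_s'],o['qpos'])
```

```text
[0.35176331 0.27881708 0.20574518] [ 3.14095389e+00 -5.05379357e-05  2.13041823e+00] 2.6667 [5.88579305e-01 7.16906906e-02 1.79096299e+00 3.34426924e-05
 1.27829901e+00 2.89477833e-02]
```

Request:
servo_tool(rows=[[0.025, -0.03, 0, 0, 0, 0, 1], [0.05, -0.06, 0, 0, 0, 0, 1], [0.07, -0.09, 0, 0, 0, 0, 1], [0.09, -0.11, 0, 0, 0, 0, 1], [0.116, -0.134, 0, 0, 0, 0, 1], [0.116, -0.134, 0, 0, 0, 0, 1], [0.116, -0.134, 0, 0, 0, 0, 1], [0.116, -0.134, 0, 0, 0, 0, 1]])

```text
time_s: 3.33
ee_pos: [0.4674, 0.1451, 0.2056]
eef_rot: [3.141, -0.0, 2.13]
force: [-0.3, -0.2, -0.2]
grip_width: 0.094
```

Run:
```python
from m import *
o=ctrl.get_obs(); print(o['ee_pos'],o['eef_rot'],o['time_s'],o['qpos'],o['joint_vel'].round(3))
p=cams.camera('wrist'); save(p,'w1'); w=cloud(p,o)
m=(w[...,2]>0.03)&(w[...,2]<0.145)&(w[...,0]>0.36)&(w[...,0]<0.7)&(w[...,1]>0.05)&(w[...,1]<0.3)
P=w[m]; print(len(P), p['hand_eye'])
b=P[(P[:,2]>.04)&(P[:,2]<.056)]; c,d,s=line(b[:,:2]); d=d*np.sign(d[0]); print(c,np.degrees(np.arctan2(d[1],d[0])),s)
q=P[:,:2]@d; r=P[:,:2]@np.array([-d[1],d[0]])
for lo,hi in((.06,.07),(.07,.09),(.09,.105),(.105,.125),(.13,.145)):
    k=(P[:,2]>lo)&(P[:,2]<hi)
    if k.any(): print(lo,k.sum(),np.percentile(q[k],[1,25,50,75,99]).round(4),np.percentile(r[k],[1,50,99]).round(4))
```

```text
[0.46739714 0.1450603  0.20561771] [ 3.14127067e+00 -3.47902977e-04  2.13014827e+00] 3.3333 [ 2.25834350e-01  1.64267536e-01  1.68762890e+00  4.51899485e-04
  1.28950590e+00 -3.33642944e-01] [ 0.02  -0.01   0.005 -0.002  0.001  0.001]
3629 [[-6.22730355e-04 -9.69901590e-01 -2.43496442e-01  6.99900597e-02]
 [ 9.99999762e-01 -6.76515823e-04  1.37265111e-04 -5.53643417e-04]
 [-2.97862845e-04 -2.43496299e-01  9.69901780e-01 -1.78514200e-01]
 [ 0.00000000e+00  0.00000000e+00  0.00000000e+00  1.00000000e+00]]
[0.54011602 0.19130841] 31.457242134505016 [3.18918386 0.18071394]
0.06 596 [0.4446 0.4747 0.4817 0.4887 0.4988] [-0.1347 -0.119  -0.1074]
0.07 156 [0.4544 0.4647 0.4948 0.4965 0.5044] [-0.1294 -0.1119 -0.109 ]
0.09 134 [0.4544 0.4657 0.4977 0.4989 0.506 ] [-0.1294 -0.112  -0.109 ]
0.105 279 [0.4544 0.4696 0.5019 0.5043 0.5077] [-0.1296 -0.1157 -0.1091]
0.13 435 [0.4542 0.4589 0.4626 0.4663 0.47  ] [-0.1332 -0.1206 -0.1093]
```

View pics/w1.png

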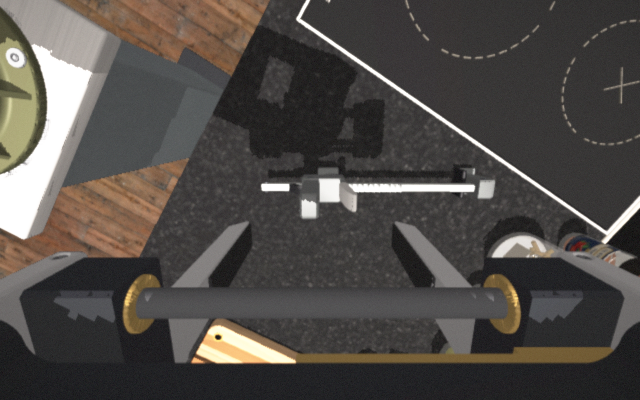

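Request:
servo_tool(rows=[[0.003, 0.002, -0.03, 0, 0, 0, 1], [0.003, 0.002, -0.06, 0, 0, 0, 1], [0.003, 0.002, -0.09, 0, 0, 0, 1], [0.003, 0.002, -0.115, 0, 0, 0, 1], [0.003, 0.002, -0.128, 0, 0, 0, 1], [0.003, 0.002, -0.128, 0, 0, 0, 1], [0.003, 0.002, -0.128, 0, 0, 0, 0.5], [0.003, 0.002, -0.128, 0, 0, 0, 0.3]], newtons=15)

```text
time_s: 4.05
ee_pos: [0.4706, 0.1481, 0.079]
eef_rot: [3.139, 0.0, 2.132]
force: [1.1, -0.4, 0.2]
grip_width: 0.0838
```

Run:
```python
from h import *
o=ctrl.get_obs(); print(o['ee_pos'],o['force'],o['grip_width'])
p=cams.camera('wrist'); save(p,'w2')
p=cams.camera('scene'); cv2.imwrite('pics/s2.png',cv2.resize(cv2.cvtColor(p['image'],cv2.COLOR_RGB2BGR)[200:360,140:400],None,fx=3,fy=3))
```

```text
[0.47056278 0.14807064 0.07903824] [ 1.0521686  -0.43993665  0.18231382] 0.08378304698037548
```

View pics/s2.png

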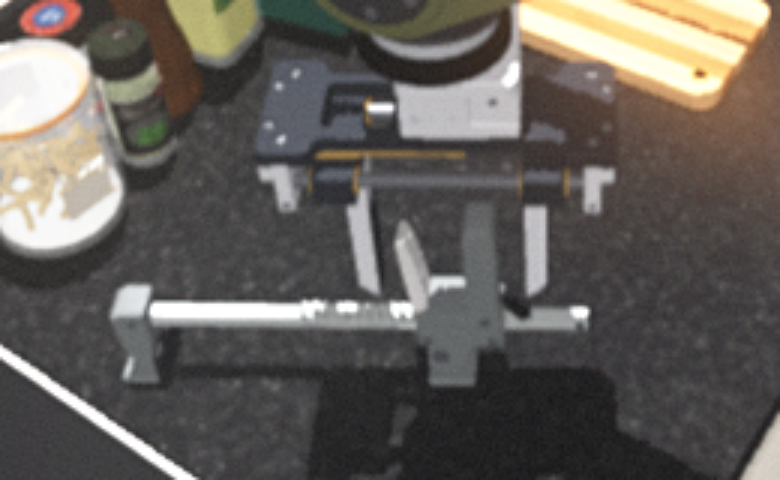

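View pics/w2.png

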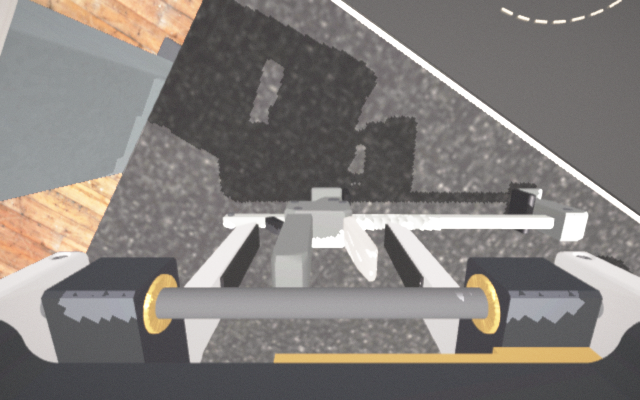

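Request:
servo_tool(rows=[[0, 0, 0, 0, 0, 0, -1], [0, 0, 0, 0, 0, 0, -1], [0, 0, 0, 0, 0, 0, -1], [0, 0, 0, 0, 0, 0, -1], [-0.003, -0.002, 0, 0, 0, 0, -1], [-0.006, -0.004, 0, 0, 0, 0, -1], [-0.009, -0.005, 0, 0, 0, 0, -1], [-0.009, -0.005, 0, 0, 0, 0, -1]], newtons=25)

```text
time_s: 4.82
ee_pos: [0.4622, 0.1429, 0.0797]
eef_rot: [3.137, 0.001, 2.131]
force: [1.1, -0.1, 6.3]
grip_width: 0.0344
```

Run:
```python
from h import *
o=ctrl.get_obs(); print(o['ee_pos'],o['eef_rot'],o['force'],o['moment'],o['grip_width'])
```

```text
[0.46221095 0.14290094 0.07971049] [3.13680388e+00 1.16836742e-03 2.13126111e+00] [ 1.0617408  -0.14450136  6.33540672] [ 0.1937054  -0.64806483 -0.13598838] 0.034376974622373394
```

Request:
servo_tool(rows=[[0, 0, 0, 0, 0, 0, -1], [0, 0, 0, 0, 0, 0, -1], [0, 0, 0.01, 0, 0, 0, -1], [0, 0, 0.02, 0, 0, 0, -1], [0, 0, 0.03, 0, 0, 0, -1], [0, 0, 0.04, 0, 0, 0, -1], [0, 0, 0.04, 0, 0, 0, -1], [0, 0, 0.04, 0, 0, 0, -1]], newtons=50)

```text
time_s: 5.48
ee_pos: [0.4623, 0.1429, 0.1202]
eef_rot: [3.136, 0.002, 2.131]
force: [-0.6, 0.5, -7.1]
grip_width: 0.0333
```

Run:
```python
from h import *
o=ctrl.get_obs(); print(o['ee_pos'],o['eef_rot'],o['force'],o['moment'],o['grip_width'])
p=cams.camera('wrist'); save(p,'w3')
p=cams.camera('scene'); cv2.imwrite('pics/s3.png',cv2.resize(cv2.cvtColor(p['image'],cv2.COLOR_RGB2BGR)[200:360,140:400],None,fx=3,fy=3))
```

```text
[0.4623363  0.14292833 0.12024186] [3.13601778e+00 1.52552856e-03 2.13141245e+00] [-0.57646391  0.50303543 -7.05004816] [-0.25561103  0.31225355 -0.03539516] 0.0332909597584322
```

View pics/s3.png

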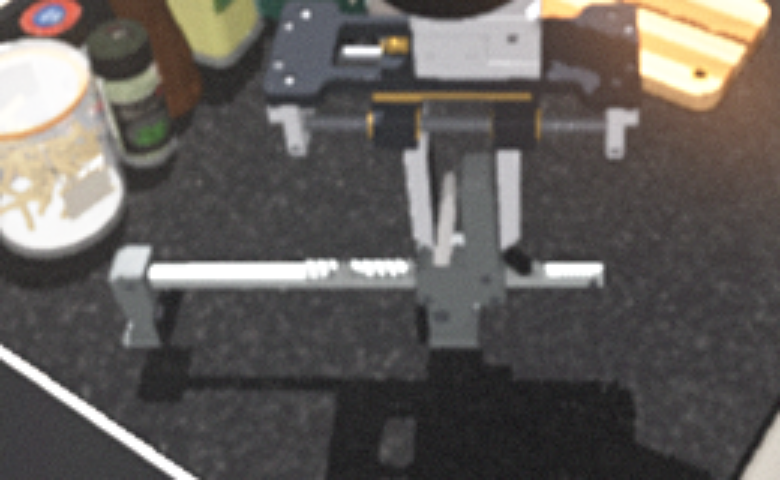

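View pics/w3.png

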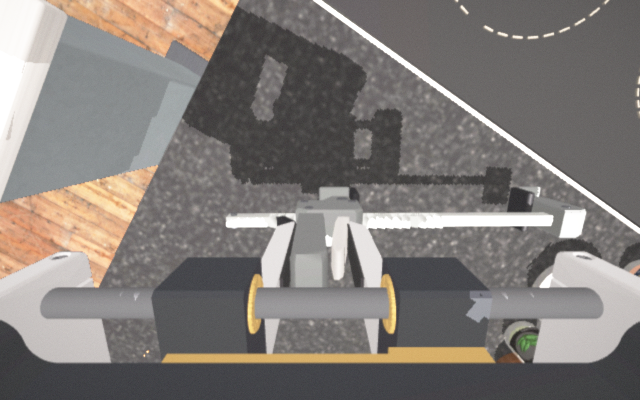

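Run:
```python
from m import *
o=ctrl.get_obs()
p=cams.camera('wrist'); w=cloud(p,o)
A=R.from_euler('xyz',o['eef_rot']).as_matrix(); t=(w-o['ee_pos'])@A   # tool coords
# clamp along tool y
np.set_printoptions(precision=4,suppress=True)
P=t[~np.isnan(t[...,2])]
b=P[(abs(P[:,0])<.025)&(P[:,2]>.02)&(P[:,2]<.055)&(P[:,1]>-.06+0)&(abs(P[:,1])>.03)]
k=(abs(P[:,0])<.03)&(P[:,2]>-.0)&(P[:,2]<.1)
P=P[k]
for a in np.arange(-.2,.22,.01):
    s=(P[:,1]>=a)&(P[:,1]<a+.01)
    if s.sum()>3: print(a.round(3),s.sum(),P[s].min(0),P[s].max(0),np.median(P[s],0))
```

```text
-0.08 68 [-0.0069 -0.0748  0.0295] [ 0.005  -0.0701  0.0397] [ 0.0002 -0.0721  0.0311]
-0.07 187 [-0.007  -0.07    0.0298] [ 0.0048 -0.0601  0.0407] [ 0.0004 -0.0656  0.0316]
-0.06 168 [-0.0047 -0.06    0.0301] [ 0.0031 -0.0501  0.0409] [ 0.0005 -0.055   0.0316]
-0.05 164 [-0.0057 -0.0499  0.0303] [ 0.003  -0.0401  0.0407] [ 0.0004 -0.045   0.0317]
-0.04 156 [-0.0054 -0.0398  0.0233] [ 0.0039 -0.03    0.0411] [ 0.0017 -0.0352  0.0294]
-0.03 121 [-0.0003 -0.03    0.0011] [ 0.0108 -0.02    0.0435] [ 0.0028 -0.0254  0.0291]
-0.02 256 [ 0.0014 -0.02    0.0003] [ 0.0134 -0.01    0.0441] [ 0.0112 -0.0146  0.0207]
-0.01 322 [ 0.0046 -0.01    0.0001] [ 0.0161 -0.      0.0785] [ 0.0117 -0.0041  0.0185]
0.0 622 [-0.0158  0.      0.0004] [0.0163 0.01   0.0784] [0.0085 0.005  0.0177]
0.01 475 [0.0044 0.01   0.0002] [0.0169 0.0199 0.0803] [0.0106 0.0148 0.0252]
0.02 446 [-0.0009  0.02    0.0156] [0.0167 0.0299 0.0801] [0.0113 0.0251 0.0294]
0.03 157 [-0.0056  0.03    0.0285] [0.0162 0.0399 0.0685] [0.0006 0.0353 0.0318]
0.04 175 [-0.0056  0.04    0.0287] [0.0027 0.05   0.0418] [0.0001 0.0449 0.03
[... 624 characters left out ...]
 0.1299 0.0452] [-0.0002  0.1251  0.0354]
0.13 163 [-0.0054  0.13    0.034 ] [0.0024 0.14   0.0453] [-0.0001  0.1348  0.0356]
0.14 162 [-0.0057  0.1401  0.034 ] [0.0024 0.1499 0.0454] [-0.0002  0.1448  0.0359]
0.15 163 [-0.0055  0.1501  0.0339] [0.0024 0.16   0.0454] [-0.0002  0.1549  0.036 ]
0.16 158 [-0.0059  0.16    0.0341] [0.0023 0.17   0.0456] [-0.0005  0.1651  0.0362]
0.17 771 [-0.0195  0.1701  0.0347] [0.0162 0.18   0.0823] [0.0021 0.1759 0.0622]
0.18 1049 [-0.0191  0.18    0.025 ] [0.0161 0.19   0.0829] [0.0019 0.1828 0.0346]
0.19 479 [-0.0124  0.19    0.0252] [0.0161 0.2    0.0825] [0.0076 0.1943 0.0284]
0.2 69 [-0.0107  0.2     0.0294] [0.016  0.2031 0.0825] [0.0086 0.2011 0.0416]
```

Request:
servo_tool(rows=[[-0.01, 0, 0.02, 0, 0, 0, -1], [-0.02, 0, 0.045, 0, 0, -0.06, -1], [-0.03, 0, 0.07, 0, 0, -0.16, -1], [-0.04, -0.01, 0.09, 0, 0, -0.27, -1], [-0.05, -0.02, 0.1, 0, 0, -0.38, -1], [-0.055, -0.03, 0.1, 0, 0, -0.49, -1], [-0.055, -0.045, 0.1, 0, 0, -0.6, -1], [-0.055, -0.06, 0.1, 0, 0, -0.71, -1]])

```text
time_s: 6.3
ee_pos: [0.4064, 0.0824, 0.219]
eef_rot: [3.138, 0.001, 1.417]
force: [1.0, 0.2, -8.0]
grip_width: 0.0333
```

Request:
servo_tool(rows=[[0, -0.015, 0, 0, 0, -0.11, -1], [0, -0.03, 0, 0, 0, -0.22, -1], [0.01, -0.05, 0, 0, 0, -0.33, -1], [0.02, -0.065, 0, 0, 0, -0.44, -1], [0.03, -0.08, 0, 0, 0, -0.55, -1], [0.04, -0.095, 0, 0, 0, -0.66, -1], [0.045, -0.105, 0, 0, 0, -0.77, -1], [0.05, -0.11, 0, 0, 0, -0.88, -1]])

```text
time_s: 6.97
ee_pos: [0.4566, -0.0287, 0.2184]
eef_rot: [3.139, 0.002, 0.53]
force: [1.4, -0.4, -7.9]
grip_width: 0.0334
```

Run:
```python
from h import *
o=ctrl.get_obs(); print(o['ee_pos'],o['eef_rot'],o['force'],o['moment'],o['grip_width'],o['qpos'])
```

```text
[ 0.45656391 -0.02868192  0.21839788] [3.13884002e+00 1.63472695e-03 5.29979483e-01] [ 1.38525116 -0.42239078 -7.89806962] [ 0.26463682  0.20447967 -0.00201533] 0.033435340563535934 [-0.14094809  0.08061265  1.7511841  -0.0032839   1.30936629  0.90071458]
```

Request:
servo_tool(rows=[[0.01, -0.005, 0, 0, 0, -0.09, -1], [0.025, -0.012, 0, 0, 0, -0.19, -1], [0.04, -0.02, 0, 0, 0, -0.29, -1], [0.055, -0.03, 0, 0, 0, -0.39, -1], [0.07, -0.037, 0, 0, 0, -0.471, -1], [0.0745, -0.041, 0, 0, 0, -0.471, -1], [0.0745, -0.041, 0, 0, 0, -0.471, -1], [0.0745, -0.041, 0, 0, 0, -0.471, -1]])

```text
time_s: 7.63
ee_pos: [0.5305, -0.0695, 0.2178]
eef_rot: [3.139, 0.003, 0.061]
force: [-1.0, 0.6, -7.9]
grip_width: 0.0332
```

```bash
cat > view.py <<'E'
from m import *
import sys
tag=sys.argv[1]
np.set_printoptions(precision=4,suppress=True)
o=ctrl.get_obs(); print(o['time_s'],o['ee_pos'],o['eef_rot'],o['force'],o['grip_width'])
for n in ('wrist','top','scene'):
    p=cams.camera(n); save(p,tag+n); w=cloud(p,o)
    np.savez('/tmp/'+tag+n,w=w,im=p['image'],fx=p['fx'])
    if n!='wrist':
        im=cv2.cvtColor(p['image'],cv2.COLOR_RGB2BGR)
        c=im[150:290,250:420] if n=='top' else im[100:300,220:480]
        cv2.imwrite(f'pics/{tag}{n}c.png',cv2.resize(c,None,fx=3,fy=3,interpolation=cv2.INTER_CUBIC))
    m=boards(p,w); B=w[m]
    if len(B)>200: print(n,len(B),cv2.minAreaRect(B[:,:2].astype(np.float32)*1000),np.median(B[:,2]))
E
python3 view.py a
```

```text
7.6333 [ 0.5305 -0.0695  0.2178] [3.1394 0.0029 0.0614] [-0.9737  0.624  -7.8725] 0.03317008533549418
wrist 6639 ((534.7318725585938, -177.92959594726562), (179.85440063476562, 120.91971588134766), 3.213996171951294) 0.01704284344100432
top 1677 ((537.7005004882812, -175.74310302734375), (185.29005432128906, 120.85040283203125), 2.8576979637145996) 0.018457422821602787
scene 1848 ((536.0405883789062, -175.5232391357422), (180.71478271484375, 124.13056182861328), 3.0723438262939453) 0.02010732268327936
```

View pics/awrist.png

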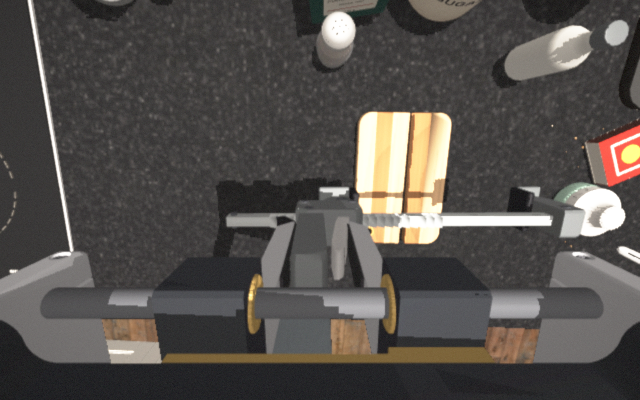

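View pics/ascenec.png

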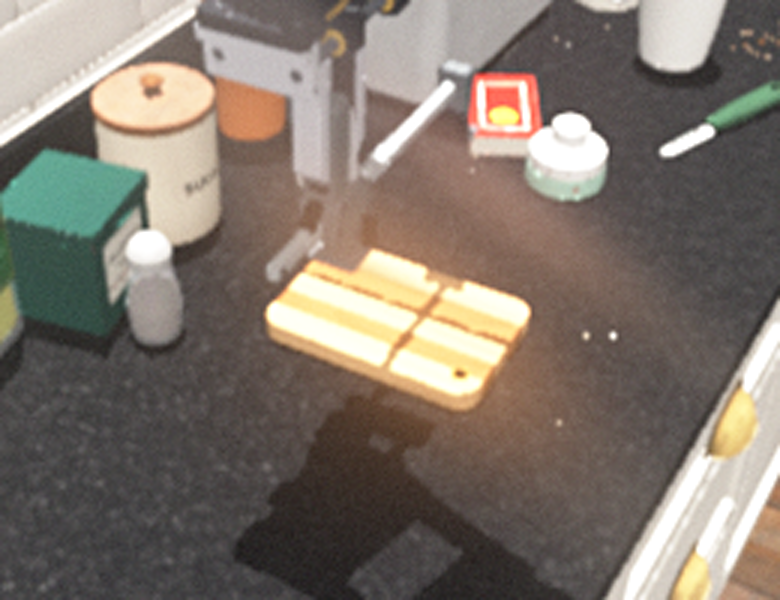

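View pics/atopc.png

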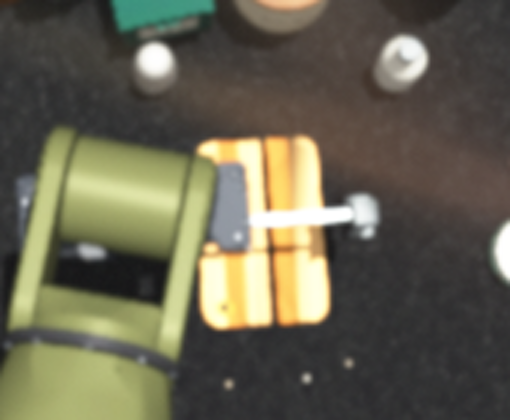

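Request:
servo_tool(rows=[[0, -0.001, -0.025, 0, 0, 0, -1], [0, -0.0015, -0.05, 0, 0, 0, -1], [0, -0.0015, -0.075, 0, 0, 0, -1], [0, -0.0015, -0.09, 0, 0, 0, -1], [0, -0.0015, -0.1, 0, 0, 0, -1], [0, -0.0015, -0.11, 0, 0, 0, -1], [0, -0.0015, -0.11, 0, 0, 0, -1], [0, -0.0015, -0.11, 0, 0, 0, -1]])

```text
time_s: 8.45
ee_pos: [0.5307, -0.0707, 0.109]
eef_rot: [3.139, 0.001, 0.061]
force: [-0.8, -0.2, -6.5]
grip_width: 0.0333
```

```bash
python3 view.py b
python3 - <<'E'
import cv2
a=cv2.imread('pics/bwrist.png')[90:290,200:640]; cv2.imwrite('pics/bwc.png',cv2.resize(a,None,fx=1.8,fy=1.8))
E
```

```text
8.45 [ 0.5307 -0.0707  0.109 ] [3.1389 0.0012 0.0609] [-0.762  -0.2424 -6.4834] 0.03332783483568665
wrist 11290 ((539.7882080078125, -177.8331298828125), (170.19007873535156, 121.3873062133789), 2.8730452060699463) 0.01707614355858139
top 1746 ((537.0936889648438, -175.670654296875), (184.06166076660156, 120.8875732421875), 3.021643877029419) 0.018430970142022773
scene 1228 ((535.5446166992188, -176.439453125), (179.88894653320312, 124.58486938476562), 2.4507644176483154) 0.019939757198896735
```

View pics/bwc.png

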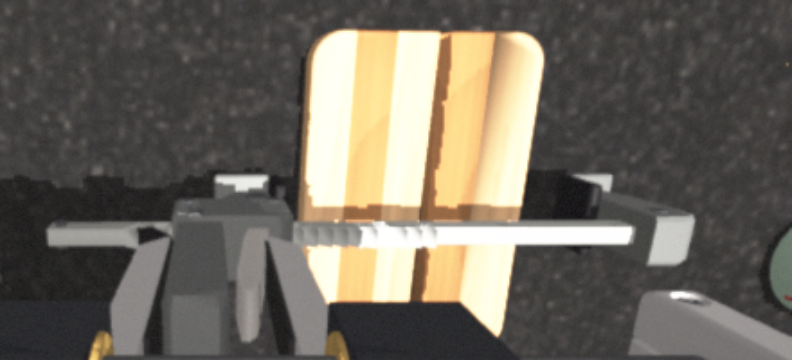

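View pics/bscenec.png

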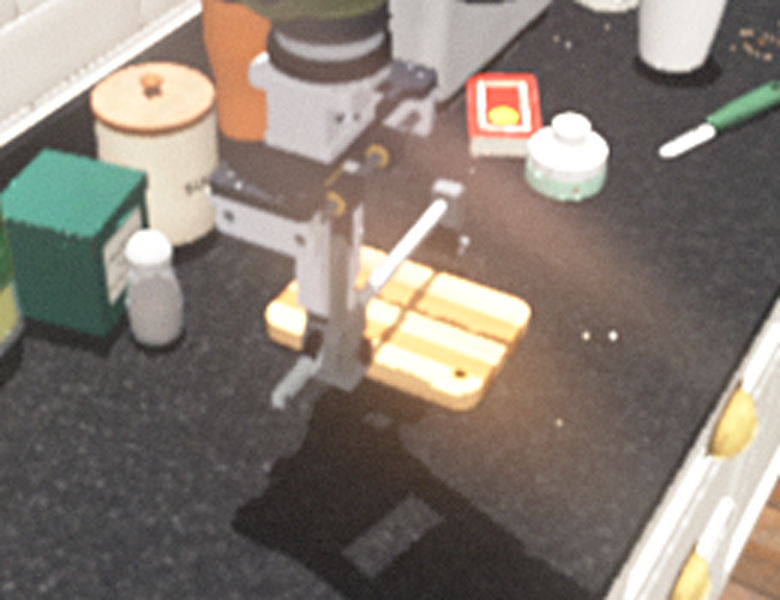

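Run:
```python
import numpy as np
np.set_printoptions(precision=4,suppress=True)
d=np.load('/tmp/bwrist.npz'); w=d['w']; im=d['im'].astype(int)
# rows around 195 (crop row 190 -> 90+190/1.8=195)
for v in (190,194,198,200,204):
    print(v)
    for u in list(range(310,380,6))+list(range(470,560,6)):
        print(u,w[v,u],im[v,u].tolist(), end=' | ')
    print()
```

```text
190
310 [ 0.536  -0.0595 -0.0013] [37, 37, 38] | 316 [ 0.5365 -0.0657 -0.0007] [40, 40, 36] | 322 [ 0.5445 -0.0713  0.0335] [230, 229, 227] | 328 [ 0.5448 -0.0767  0.0334] [235, 235, 231] | 334 [ 0.5452 -0.0822  0.0337] [236, 235, 232] | 340 [ 0.5451 -0.0878  0.0319] [236, 236, 233] | 346 [ 0.5454 -0.0933  0.0317] [226, 226, 222] | 352 [ 0.5486 -0.0972  0.0451] [24, 23, 26] | 358 [ 0.539  -0.1092 -0.0012] [36, 38, 36] | 364 [ 0.5396 -0.1152 -0.0001] [39, 39, 36] | 370 [ 0.5435 -0.1183  0.0166] [253, 234, 179] | 376 [ 0.5443 -0.1237  0.0185] [255, 255, 243] | 470 [ 0.5495 -0.2151  0.0174] [254, 238, 183] | 476 [ 0.5496 -0.2219  0.0159] [255, 246, 199] | 482 [ 0.55   -0.2274  0.0164] [255, 254, 232] | 488 [ 0.5505 -0.2329  0.017 ] [255, 255, 235] | 494 [ 0.5475 -0.2502 -0.0011] [35, 33, 34] | 500 [ 0.5477 -0.2568 -0.0016] [39, 37, 35] | 506 [ 0.5482 -0.2626 -0.001 ] [36, 35, 34] | 512 [ 0.5543 -0.2469  0.0303] [24, 27, 28] | 518 [ 0.556  -0.247   0.0379] [34, 30, 31] | 524 [ 0.5575 -0.2477  0.0442] [82, 81, 82] | 530 [ 0.5552 -0.2638  0.03  ] [205, 206, 200] | 536 [ 0.5556 -0.2691  0.0
[... 4403 characters left out ...]
0.0168] [254, 241, 189] | 470 [ 0.5352 -0.2184  0.0163] [192, 152, 113] | 476 [ 0.5355 -0.2246  0.0158] [251, 224, 168] | 482 [ 0.5364 -0.2292  0.0181] [251, 226, 169] | 488 [ 0.5366 -0.2355  0.0174] [251, 227, 169] | 494 [ 0.5324 -0.2536 -0.0014] [43, 40, 38] | 500 [nan nan nan] [34, 30, 34] | 506 [ 0.533  -0.2669 -0.0024] [41, 39, 38] | 512 [ 0.5419 -0.2472  0.0341] [27, 24, 28] | 518 [ 0.544  -0.2473  0.0416] [30, 28, 30] | 524 [ 0.5457 -0.248   0.0477] [26, 24, 27] | 530 [ 0.547  -0.2501  0.0517] [58, 54, 58] | 536 [ 0.5478 -0.2534  0.0541] [69, 68, 68] | 542 [ 0.5496 -0.2532  0.0606] [73, 71, 70] | 548 [ 0.551  -0.2541  0.0653] [87, 85, 85] | 554 [ 0.5511 -0.2596  0.0646] [92, 91, 91] |
```

Request:
servo_tool(rows=[[0, -0.002, -0.006, 0, 0, 0, -1], [0, -0.002, -0.012, 0, 0, 0, -1], [0, -0.002, -0.018, 0, 0, 0, -1], [0, -0.002, -0.022, 0, 0, 0, -1], [0, -0.002, -0.026, 0, 0, 0, -1], [0, -0.002, -0.0285, 0, 0, 0, -1], [0, -0.002, -0.0285, 0, 0, 0, -1], [0, -0.002, -0.0285, 0, 0, 0, -1]])

```text
time_s: 9.27
ee_pos: [0.5313, -0.0729, 0.0814]
eef_rot: [3.138, -0.001, 0.061]
force: [-1.5, 1.2, -3.3]
grip_width: 0.0326
```

```bash
python3 view.py c
python3 - <<'E'
import cv2
a=cv2.imread('pics/cwrist.png')[90:290,200:640]; cv2.imwrite('pics/cwc.png',cv2.resize(a,None,fx=1.8,fy=1.8))
E
```

```text
9.2667 [ 0.5313 -0.0729  0.0814] [ 3.1381 -0.0006  0.0609] [-1.4874  1.1586 -3.2843] 0.03263870899579935
wrist 16091 ((542.630859375, -177.71328735351562), (164.31239318847656, 121.41549682617188), 2.752640962600708) 0.017064019426014848
top 1748 ((537.9605712890625, -175.71835327148438), (186.59371948242188, 121.92256927490234), 3.600724220275879) 0.018343201021665867
scene 1329 ((530.1610107421875, -186.67938232421875), (168.4209747314453, 182.9887237548828), 83.85404968261719) 0.020047009158951856
```

View pics/cwc.png

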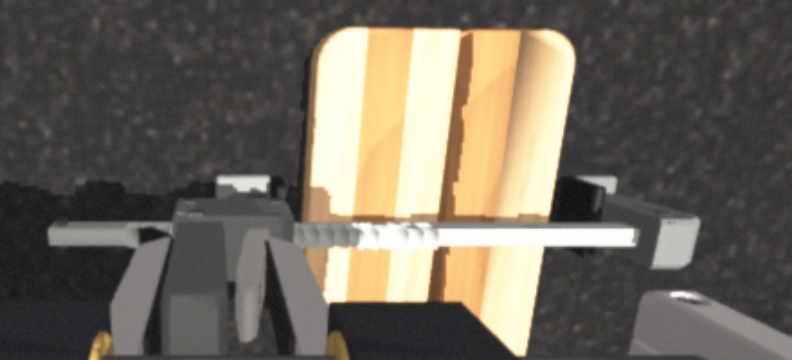

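View pics/cscenec.png

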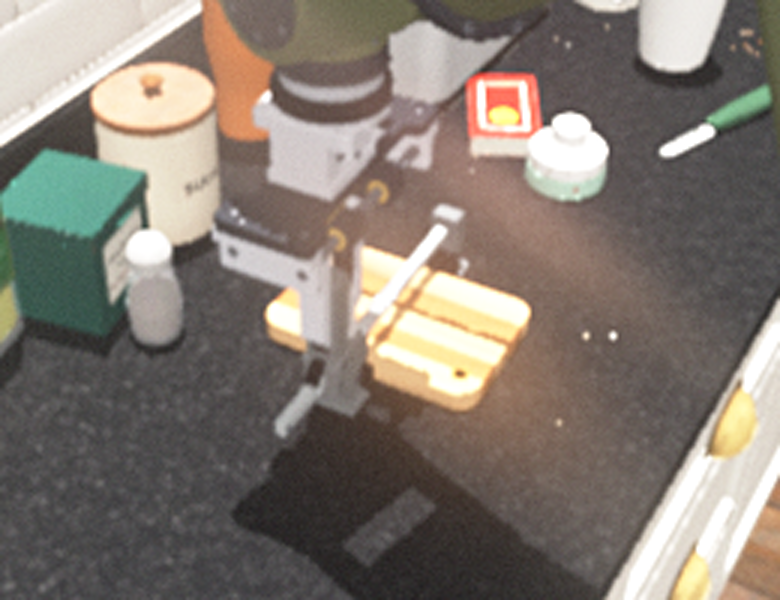

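Request:
servo_tool(rows=[[0, 0, -0.002, 0, 0, 0, -1], [0, 0, -0.002, 0, 0, 0, -1], [0, 0, -0.002, 0, 0, 0, -0.2], [0, -0.002, -0.002, 0, 0, 0, 0], [0, -0.004, -0.002, 0, 0, 0, 0.1], [0, -0.007, -0.002, 0, 0, 0, 0.25], [0, -0.01, -0.002, 0, 0, 0, 0.36], [0, -0.011, -0.002, 0, 0, 0, 0.36]], newtons=20)

```text
time_s: 10.08
ee_pos: [0.5312, -0.0843, 0.0794]
eef_rot: [3.139, -0.001, 0.06]
force: [-0.3, 0.3, -0.3]
grip_width: 0.0632
```

```bash
python3 view.py d
python3 - <<'E'
import cv2
a=cv2.imread('pics/dwrist.png')[90:290,200:640]; cv2.imwrite('pics/dwc.png',cv2.resize(a,None,fx=1.8,fy=1.8))
E
```

```text
10.0833 [ 0.5312 -0.0843  0.0794] [ 3.1385 -0.0005  0.0603] [-0.3099  0.2584 -0.2557] 0.06318076584683423
wrist 13619 ((541.27685546875, -177.41513061523438), (167.24888610839844, 121.03148651123047), 2.7466847896575928) 0.01711916022639723
top 1565 ((537.7466430664062, -176.75302124023438), (186.3984832763672, 119.33103942871094), 3.8571465015411377) 0.018451648303905888
scene 1347 ((529.390625, -188.1819305419922), (169.73883056640625, 183.5152130126953), 82.85982513427734) 0.020068233018754822
```

View pics/dwc.png

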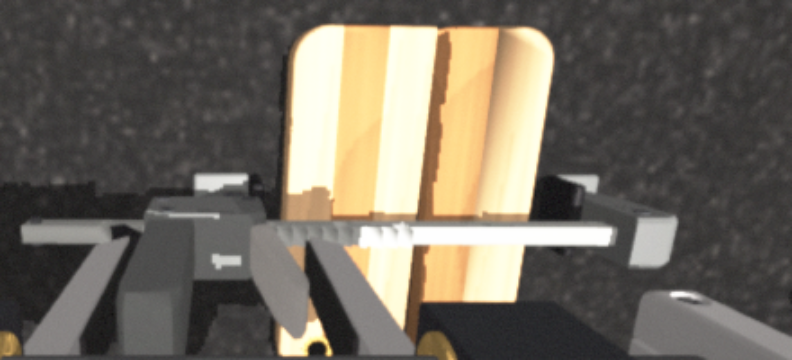

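View pics/dscenec.png

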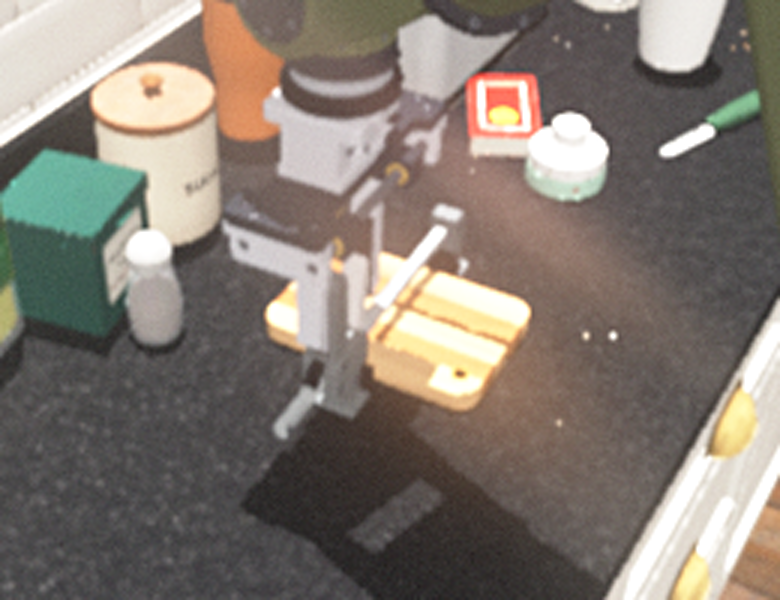

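Request:
servo_tool(rows=[[0, 0, 0, 0, 0, 0, -1], [0, 0.002, 0, 0, 0, 0, -1], [0, 0.004, 0, 0, 0, 0, -1], [0, 0.006, 0, 0, 0, 0, -1], [0, 0.008, 0, 0, 0, 0, -1], [0, 0.01, 0, 0, 0, 0, -1], [0, 0.01, 0, 0, 0, 0, -1], [0, 0.01, 0, 0, 0, 0, -1]], newtons=25)

```text
time_s: 10.9
ee_pos: [0.5314, -0.0741, 0.0796]
eef_rot: [3.138, -0.001, 0.061]
force: [0.5, -2.3, 3.0]
grip_width: 0.0341
```

Request:
servo_tool(rows=[[0, 0, 0, 0, 0, 0, -1], [0, 0, 0, 0, 0, 0, -0.2], [0, -0.002, 0, 0, 0, 0, 0], [0, -0.004, 0, 0, 0, 0, 0.1], [0, -0.007, 0, 0, 0, 0, 0.25], [0, -0.01, 0, 0, 0, 0, 0.36], [0, -0.01, 0, 0, 0, 0, 0.36], [0, -0.01, 0, 0, 0, 0, 0.36]])

```text
time_s: 11.57
ee_pos: [0.5312, -0.0841, 0.0794]
eef_rot: [3.138, -0.001, 0.06]
force: [-0.6, 0.5, 0.9]
grip_width: 0.0638
```

```bash
cat > pm.py <<'E'
import sys,subprocess
from m import *
tag=sys.argv[1]; np.set_printoptions(precision=4,suppress=True)
o=ctrl.get_obs(); print(o['time_s'],o['ee_pos'],o['eef_rot'],o['force'],o['grip_width'])
p=cams.camera('wrist'); w=cloud(p,o)
a=cv2.cvtColor(p['image'],cv2.COLOR_RGB2BGR)[90:290,200:640]; cv2.imwrite(f'pics/{tag}wc.png',cv2.resize(a,None,fx=1.8,fy=1.8))
p2=cams.camera('scene'); a=cv2.cvtColor(p2['image'],cv2.COLOR_RGB2BGR)[100:300,220:480]; cv2.imwrite(f'pics/{tag}sc.png',cv2.resize(a,None,fx=3,fy=3))
im=p['image'].astype(int); ok=~np.isnan(w[...,2])&(w[...,0]>.53)&(w[...,0]<.57)
dark=im.max(-1)<60
f=ok&(w[...,2]>.008)&(w[...,2]<.03)&(w[...,1]<-.19)&(w[...,1]>-.27)&dark
print('far pad y',f.sum(),np.median(w[f],0) if f.any() else '')
n=ok&(w[...,2]>.01)&(w[...,2]<.035)&(w[...,1]>-.125)&(w[...,1]<-.085)&dark
print('near pad y',n.sum(),w[n].min(0) if n.any() else '', np.median(w[n],0) if n.any() else '')
b=boards(p,w)&(w[...,0]>.56)&(w[...,2]>.012)
for x in(.565,.58,.595):
    k=b&(abs(w[...,0]-x)<.005); y=w[k][:,1]; 
    if len(y): print('board at x',x,y.min(),y.max(),y.max()-y.min())
E
python3 pm.py e
```

```text
11.5667 [ 0.5312 -0.0841  0.0794] [ 3.1383 -0.0007  0.0604] [-0.5711  0.5198  0.9135] 0.06382827018589178
far pad y 366 [ 0.5475 -0.2453  0.0184]
near pad y 84 [ 0.5409 -0.1068  0.0106] [ 0.5468 -0.1028  0.0241]
board at x 0.565 -0.23601067439097573 -0.11594846464473077 0.12006220974624496
board at x 0.58 -0.23568433743854963 -0.11519108593516253 0.1204932515033871
board at x 0.595 -0.23453731447012693 -0.11462454668471186 0.11991276778541507
```

View pics/ewc.png

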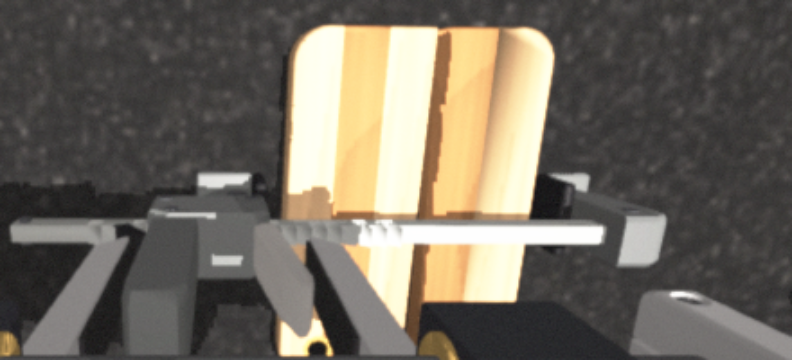

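Request:
servo_tool(rows=[[0, 0, 0, 0, 0, 0, -1], [0, 0.002, 0, 0, 0, 0, -1], [0, 0.004, 0, 0, 0, 0, -1], [0, 0.006, 0, 0, 0, 0, -1], [0, 0.008, 0, 0, 0, 0, -1], [0, 0.01, 0, 0, 0, 0, -1], [0, 0.01, 0, 0, 0, 0, -1], [0, 0.01, 0, 0, 0, 0, -1]])

```text
time_s: 12.33
ee_pos: [0.5316, -0.074, 0.0799]
eef_rot: [3.137, -0.002, 0.061]
force: [-0.7, -1.7, 5.6]
grip_width: 0.0345
```

Request:
servo_tool(rows=[[0, 0, 0, 0, 0, 0, -1], [0, 0, 0, 0, 0, 0, -0.2], [0, -0.002, 0, 0, 0, 0, 0], [0, -0.004, 0, 0, 0, 0, 0.1], [0, -0.007, 0, 0, 0, 0, 0.25], [0, -0.01, 0, 0, 0, 0, 0.36], [0, -0.01, 0, 0, 0, 0, 0.36], [0, -0.01, 0, 0, 0, 0, 0.36]])

```text
time_s: 13.0
ee_pos: [0.5316, -0.084, 0.0799]
eef_rot: [3.138, -0.002, 0.061]
force: [-0.1, 0.4, -0.7]
grip_width: 0.0641
```

```bash
python3 pm.py f
```

```text
13.0 [ 0.5316 -0.084   0.0799] [ 3.1377 -0.0016  0.0607] [-0.1183  0.4037 -0.6617] 0.06408650163672065
far pad y 239 [ 0.5475 -0.239   0.0216]
near pad y 78 [ 0.5417 -0.107   0.0103] [ 0.5476 -0.1028  0.0238]
board at x 0.565 -0.2372295554818829 -0.11583471360212699 0.12139484187975591
board at x 0.58 -0.2358981901446187 -0.11532438992477112 0.1205738002198476
board at x 0.595 -0.23474166345676994 -0.11465655079345183 0.12008511266331812
```

View pics/fwc.png

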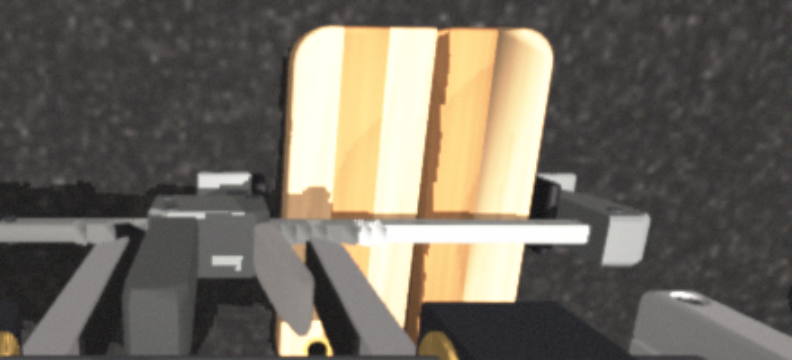

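Request:
servo_tool(rows=[[0, 0, 0, 0, 0, 0, -1], [0, 0.002, 0, 0, 0, 0, -1], [0, 0.004, 0, 0, 0, 0, -1], [0, 0.006, 0, 0, 0, 0, -1], [0, 0.008, 0, 0, 0, 0, -1], [0, 0.01, 0, 0, 0, 0, -1], [0, 0.01, 0, 0, 0, 0, -1], [0, 0.01, 0, 0, 0, 0, -1]])

```text
time_s: 13.77
ee_pos: [0.5319, -0.0741, 0.0804]
eef_rot: [3.136, -0.003, 0.061]
force: [-0.2, -3.4, 5.3]
grip_width: 0.0344
```

Request:
servo_tool(rows=[[0, 0, 0, 0, 0, 0, -1], [0, 0, 0, 0, 0, 0, -0.2], [0, -0.002, 0, 0, 0, 0, 0], [0, -0.004, 0, 0, 0, 0, 0.1], [0, -0.007, 0, 0, 0, 0, 0.25], [0, -0.01, 0, 0, 0, 0, 0.36], [0, -0.01, 0, 0, 0, 0, 0.36], [0, -0.01, 0, 0, 0, 0, 0.36]])

```text
time_s: 14.43
ee_pos: [0.5318, -0.0841, 0.0803]
eef_rot: [3.137, -0.002, 0.061]
force: [0.3, -1.2, 0.2]
grip_width: 0.064
```

```bash
python3 pm.py g
```

```text
14.4333 [ 0.5318 -0.0841  0.0803] [ 3.1369 -0.0024  0.061 ] [ 0.2514 -1.1514  0.2347] 0.06404819495907044
far pad y 190 [ 0.5475 -0.2328  0.0224]
near pad y 72 [ 0.5419 -0.1071  0.0104] [ 0.5482 -0.1029  0.0243]
board at x 0.565 -0.23190869413659992 -0.11587475443428105 0.11603393970231887
board at x 0.58 -0.23090782251397035 -0.11528174749769743 0.11562607501627292
board at x 0.595 -0.2297437643414074 -0.1147644335958736 0.11497933074553379
```

View pics/gwc.png

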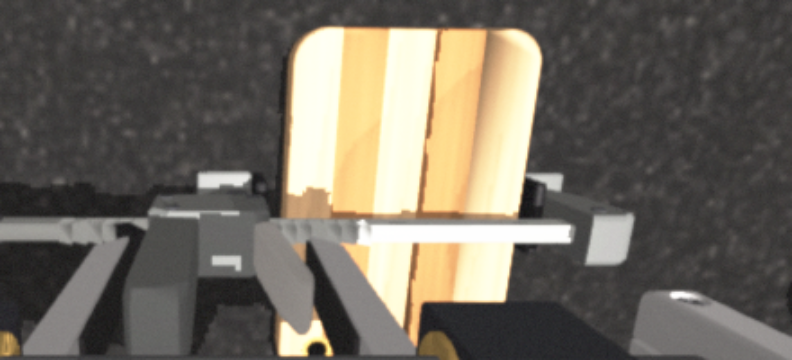

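Request:
servo_tool(rows=[[0, 0, -0.001, 0, 0, 0, -1], [0, 0.002, -0.001, 0, 0, 0, -1], [0, 0.004, -0.001, 0, 0, 0, -1], [0, 0.006, -0.001, 0, 0, 0, -1], [0, 0.008, -0.001, 0, 0, 0, -1], [0, 0.01, -0.001, 0, 0, 0, -1], [0, 0.01, -0.001, 0, 0, 0, -1], [0, 0.01, -0.001, 0, 0, 0, -1]])

```text
time_s: 15.2
ee_pos: [0.5322, -0.0743, 0.0797]
eef_rot: [3.136, -0.003, 0.062]
force: [0.0, -4.6, 4.9]
grip_width: 0.034
```

Request:
servo_tool(rows=[[0, 0, 0, 0, 0, 0, -1], [0, 0, 0, 0, 0, 0, -0.2], [0, -0.002, 0, 0, 0, 0, 0], [0, -0.004, 0, 0, 0, 0, 0.1], [0, -0.007, 0, 0, 0, 0, 0.25], [0, -0.01, 0, 0, 0, 0, 0.36], [0, -0.01, 0, 0, 0, 0, 0.36], [0, -0.01, 0, 0, 0, 0, 0.36]])

```text
time_s: 15.87
ee_pos: [0.5321, -0.0842, 0.0796]
eef_rot: [3.136, -0.003, 0.061]
force: [1.0, 0.8, 0.5]
grip_width: 0.0641
```

```bash
python3 pm.py h1
```

```text
15.8667 [ 0.5321 -0.0842  0.0796] [ 3.136  -0.0031  0.0612] [0.9868 0.7801 0.4787] 0.06406285074088836
far pad y 190 [ 0.5473 -0.2266  0.023 ]
near pad y 81 [ 0.5416 -0.1073  0.0102] [ 0.5485 -0.1033  0.0241]
board at x 0.565 -0.22542878967142488 -0.11278856442962254 0.11264022524180234
board at x 0.58 -0.2240464476207546 -0.11214517577589425 0.11190127184486034
board at x 0.595 -0.22435893155782416 -0.1113341478410243 0.11302478371679986
```

View pics/h1wc.png

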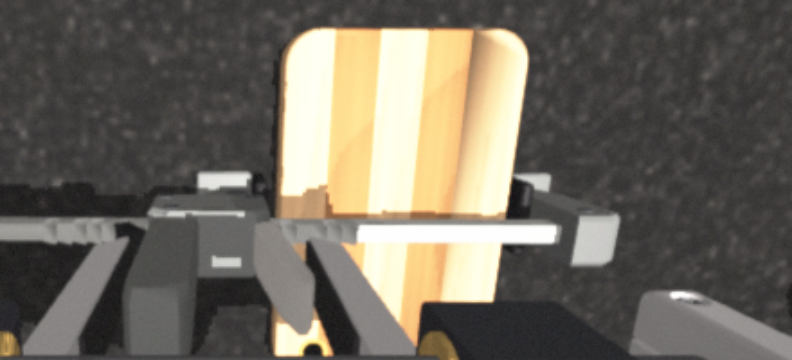

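Request:
servo_tool(rows=[[0, 0, 0, 0, 0, 0, -1], [0, 0.002, 0, 0, 0, 0, -1], [0, 0.004, 0, 0, 0, 0, -1], [0, 0.006, 0, 0, 0, 0, -1], [0, 0.008, 0, 0, 0, 0, -1], [0, 0.01, 0, 0, 0, 0, -1], [0, 0.01, 0, 0, 0, 0, -1], [0, 0.01, 0, 0, 0, 0, -1]])

```text
time_s: 16.63
ee_pos: [0.5324, -0.0744, 0.0802]
eef_rot: [3.135, -0.004, 0.062]
force: [-0.7, -4.5, 5.8]
grip_width: 0.0341
```

```bash
python3 pm.py i
```

```text
16.6333 [ 0.5324 -0.0744  0.0802] [ 3.1346 -0.0042  0.0619] [-0.7327 -4.5018  5.785 ] 0.034104425618668985
far pad y 190 [ 0.5472 -0.2204  0.0229]
near pad y 49 [ 0.5434 -0.1052  0.01  ] [ 0.5509 -0.1016  0.0193]
board at x 0.565 -0.21972318489481957 -0.10677494532967344 0.11294823956514613
board at x 0.58 -0.21872744526099897 -0.105994923279545 0.11273252198145396
board at x 0.595 -0.21747604266779064 -0.10538420253583966 0.11209184013195098
```

View pics/iwc.png

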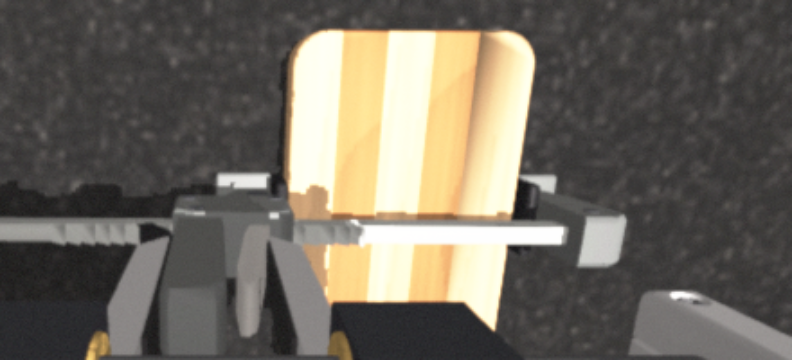

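View pics/isc.png

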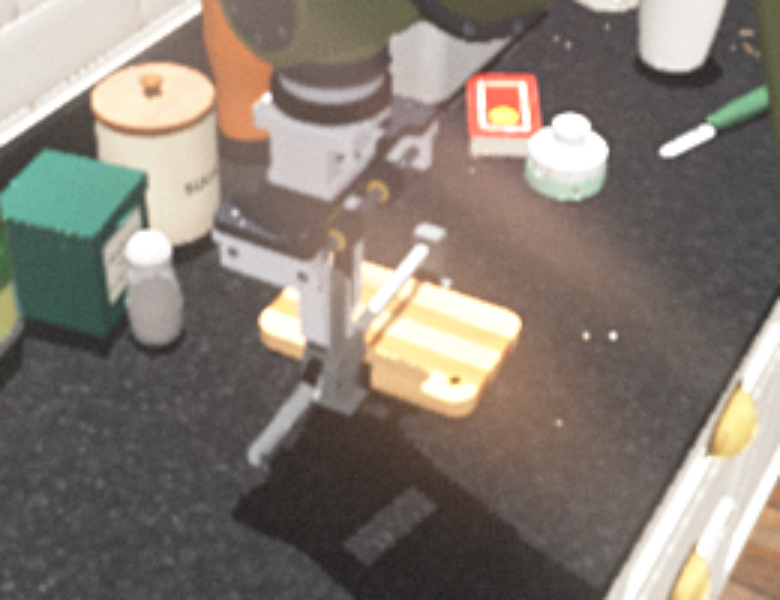

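Request:
servo_tool(rows=[[0, 0, -0.0005, 0, 0, 0, -1], [0, 0, -0.0005, 0, 0, 0, -0.2], [0, -0.002, -0.0005, 0, 0, 0, 0], [0, -0.004, -0.0005, 0, 0, 0, 0.1], [0, -0.007, -0.0005, 0, 0, 0, 0.25], [0, -0.01, -0.0005, 0, 0, 0, 0.36], [0, -0.01, -0.0005, 0, 0, 0, 0.36], [0, -0.01, -0.0005, 0, 0, 0, 0.36]])

```text
time_s: 17.4
ee_pos: [0.5323, -0.0844, 0.0795]
eef_rot: [3.135, -0.004, 0.061]
force: [0.5, 1.0, 1.1]
grip_width: 0.0638
```

Request:
servo_tool(rows=[[0, 0, 0, 0, 0, 0, -1], [0, 0.001, 0, 0, 0, 0, -1], [0, 0.002, 0, 0, 0, 0, -1], [0, 0.003, 0, 0, 0, 0, -1], [0, 0.004, 0, 0, 0, 0, -1], [0, 0.004, 0, 0, 0, 0, -1], [0, 0.004, 0, 0, 0, 0, -1], [0, 0.004, 0, 0, 0, 0, -1]], newtons=30)

```text
time_s: 18.07
ee_pos: [0.5324, -0.0805, 0.0797]
eef_rot: [3.135, -0.004, 0.061]
force: [-2.1, -1.5, 4.8]
grip_width: 0.0433
```

```bash
python3 pm.py j
```

```text
18.0667 [ 0.5324 -0.0805  0.0797] [ 3.1348 -0.004   0.0615] [-2.1014 -1.5309  4.8181] 0.043259622638636926
far pad y 191 [ 0.5476 -0.221   0.0228]
near pad y 47 [ 0.5429 -0.1065  0.0104] [ 0.5514 -0.1031  0.0195]
board at x 0.565 -0.22020448984346433 -0.1074431017472354 0.11276138809622893
board at x 0.58 -0.21893649934895865 -0.10675231577545903 0.11218418357349962
board at x 0.595 -0.21859720760802567 -0.10577777903756798 0.1128194285704577
```

View pics/jwc.png

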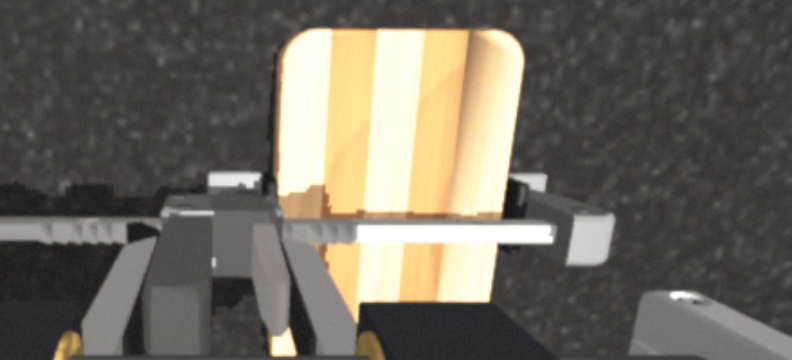

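View pics/jsc.png

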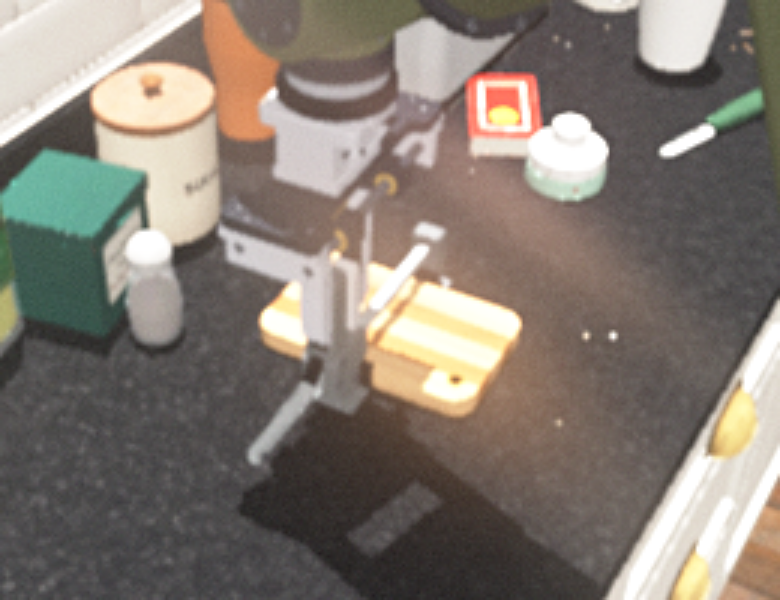

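Request:
servo_tool(rows=[[0, 0, 0, 0, 0, 0, -1], [0, 0, 0, 0, 0, 0, -1], [0, 0, 0, 0, 0, 0, -1], [0, 0, 0, 0, 0, 0, -1], [0, 0, 0, 0, 0, 0, -1], [0, 0, 0, 0, 0, 0, -1], [0, 0, 0, 0, 0, 0, -1], [0, 0, 0, 0, 0, 0, -1]], newtons=40)

```text
time_s: 18.83
ee_pos: [0.5324, -0.0803, 0.0797]
eef_rot: [3.135, -0.004, 0.062]
force: [-2.7, 4.7, 5.6]
grip_width: 0.0426
```

```bash
cat > chk.py <<'E'
from m import *
np.set_printoptions(precision=4,suppress=True)
o=ctrl.get_obs(); p=cams.camera('wrist'); w=cloud(p,o); save(p,'kw')
b=boards(p,w)&(w[...,2]>.012)&(w[...,0]>.55); P=w[b]
A=np.c_[P[:,:2],np.ones(len(P))]; s=np.linalg.lstsq(A,P[:,2],rcond=None)[0]; print('plane slope deg',np.degrees(s[:2]),'z mid',np.median(P[:,2]))
for y0,y1 in((-.21,-.19),(-.19,-.175),(-.165,-.15),(-.14,-.12)):
    k=(P[:,1]>y0)&(P[:,1]<y1); print(y0,P[k,2].mean())
# edges
y=[];
for side in('min','max'):
    xs=np.arange(.555,.605,.004); e=[getattr(np,side)(P[abs(P[:,0]-x)<.002][:,1]) for x in xs]; print(side,np.degrees(np.arctan(np.polyfit(xs,e,1)[0])))
print('clamp square yaw deg',np.degrees(o['eef_rot'][2]))
E
python3 pm.py k; python3 chk.py; python3 view.py k2
```

```text
18.8333 [ 0.5324 -0.0803  0.0797] [ 3.1351 -0.0041  0.0616] [-2.742   4.7012  5.5791] 0.04264181466659348
far pad y 189 [ 0.5477 -0.221   0.0232]
near pad y 46 [ 0.5447 -0.1065  0.0113] [ 0.5511 -0.1034  0.0208]
board at x 0.565 -0.2201860855855702 -0.10742309446496981 0.1127629911206004
board at x 0.58 -0.2195905302884279 -0.10661724685527352 0.11297328343315438
board at x 0.595 -0.21849925275679943 -0.1061195252458092 0.11237972751099023
plane slope deg [-0.0907 -0.0316] z mid 0.01709976614811297
-0.21 0.017099542634410377
-0.19 0.017115554136431985
-0.165 0.017041602839987107
-0.14 0.017172380976882787
min 4.49230548989229
max 3.079790055424737
clamp square yaw deg 3.523981416099998
18.9833 [ 0.5324 -0.0803  0.0797] [ 3.1351 -0.004   0.0615] [-2.6824  4.5879  3.436 ] 0.0422552024639243
wrist 11900 ((541.0658569335938, -165.79029846191406), (167.98582458496094, 115.2197494506836), 3.6267030239105225) 0.017112072087825975
top 1519 ((535.49755859375, -166.09515380859375), (182.1896209716797, 112.65296173095703), 4.822672367095947) 0.018310795583369677
scene 1204 ((536.4532470703125, -172.3655242919922), (181.177978515625, 147.40298461914062), 3.927361249923706) 0.020272578992566126
```

View pics/kwc.png

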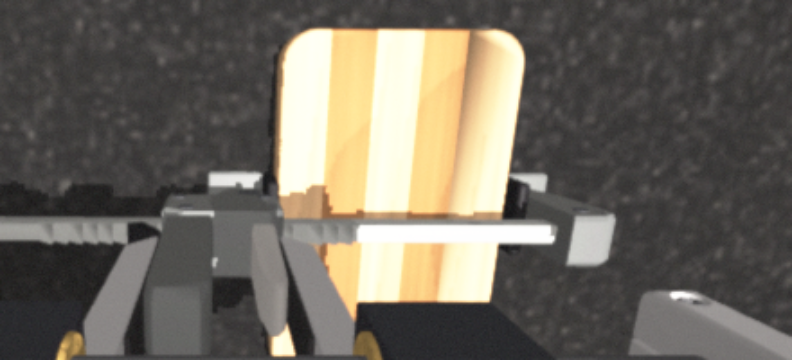

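View pics/k2topc.png

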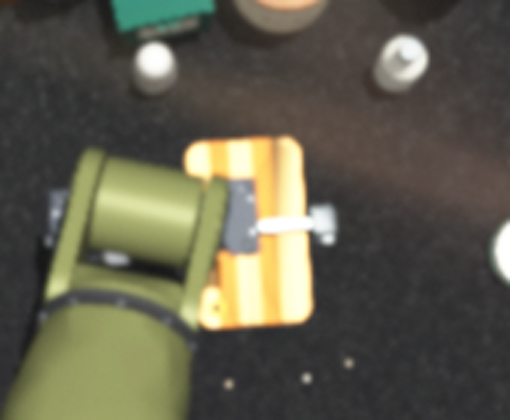

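Request:
servo_tool(rows=[[0, 0, 0, 0, 0, 0, -1], [0, 0, 0, 0, 0, 0, -1], [0, 0, 0, 0, 0, 0, -1], [0, 0, 0, 0, 0, 0, -1], [0, 0, 0, 0, 0, 0, -1], [0, 0, 0, 0, 0, 0, -1], [0, 0, 0, 0, 0, 0, -1], [0, 0, 0, 0, 0, 0, -1]], newtons=40)

```text
time_s: 19.8
ee_pos: [0.5324, -0.0803, 0.0797]
eef_rot: [3.135, -0.004, 0.062]
force: [-2.4, 3.3, 5.3]
grip_width: 0.0423
```

Request:
servo_tool(rows=[[0, 0, 0, 0, 0, 0, -1], [0, 0, 0, 0, 0, 0, -1], [0, 0, 0, 0, 0, 0, -1], [0, 0, 0, 0, 0, 0, -1], [0, 0, 0, 0, 0, 0, -1], [0, 0, 0, 0, 0, 0, -1], [0, 0, 0, 0, 0, 0, -1], [0, 0, 0, 0, 0, 0, -1]], newtons=40)

```text
time_s: 20.47
ee_pos: [0.5324, -0.0803, 0.0797]
eef_rot: [3.135, -0.004, 0.061]
force: [-1.2, 4.4, 4.1]
grip_width: 0.0426
```

```bash
python3 pm.py l; python3 chk.py
```

```text
20.4667 [ 0.5324 -0.0803  0.0797] [ 3.1352 -0.0041  0.0615] [-1.2388  4.3514  4.1352] 0.042556241154544684
far pad y 186 [ 0.5478 -0.221   0.0229]
near pad y 43 [ 0.5445 -0.1064  0.0107] [ 0.5514 -0.1035  0.0203]
board at x 0.565 -0.22023798517515045 -0.10772579908577729 0.11251218608937316
board at x 0.58 -0.21899413143484403 -0.10669510631363548 0.11229902512120855
board at x 0.595 -0.21844785783507317 -0.10601960175481161 0.11242825608026157
plane slope deg [-0.1415 -0.0876] z mid 0.017069416341949056
-0.21 0.017076406322379948
-0.19 0.017108344762446125
-0.165 0.017060633406182708
-0.14 0.017103669901729606
min 4.047603424933552
max 3.1639509650443114
clamp square yaw deg 3.5264848679527496
```

View pics/lsc.png

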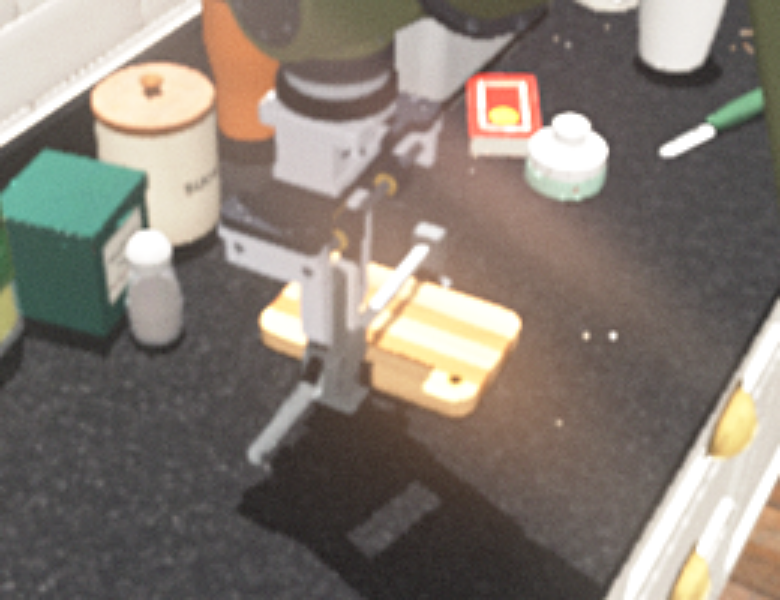

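Stable: the trigger stops short of home, the joint is shut at 112.4 mm and the board is flat. Handing in.

```bash
python3 -c "
from station import hand_in
print(hand_in())"
```

```text
the job is handed in; nothing more can be done
None
```

I stood the clamp across the board, pumped the trigger until the joint was tight, and handed the job in while still holding it squeezed. It took about 20.5 s of the 54 s allowed; no verdict is reported.

**What I did:** I picked the clamp up by its grip and squeezed trigger. I then turned it square to the joint and set it over the board near mid-length, near jaw on the wide side. There were five full squeezes on the board, then a sixth that stopped short because both jaws were bearing. I am holding that one at 40 N, which should put roughly 70–77 N on each jaw (worked out from the given ratio, not measured).

**Last checks:**

| Check | Result |
|---|---|
| Overall board width | 112.3–112.5 mm, against 112 mm with the joint shut |
| Gripper opening | about 42.5 mm and steady; earlier full squeezes reached about 34 mm |
| Board tilt | under 0.15°, same height on both pieces |
| Clamp squareness | tool at 3.5°, board edges at 3.2–4.0° |
| Outside force on the wrist | about 6 N |
| Bystanders | look unmoved in the last scene and top pictures, where they show |

**What disagreed:**
- The last top picture put the board's angle at 4.8°, against 3.6–3.9° from the other two cameras. The arm covers part of the board in that view, so I relied on the wrist camera.
- Drawing the joint shut also slid the whole board about 9 mm toward the near jaw.

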